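# Clear the chromatograph bench after a service

### The job

Sort the parts left on the bench: stand the tall and the short glass vial upright in the white rack, one in each bay; put the brass union and the brass cap nut side by side on the floor of the round steel dish, well inside its rim; and lay the gas filter cartridge flat in the grey rectangular tray, lengthwise and about in the middle. Keep the vials upright and set them down gently instead of dropping them, do not shift the beaker or the jar, and let go of everything.

Things in the scene. Friction and masses are not known exactly. Their poses are not given: they have to be found in the camera images.
- tall_vial: Tall sealed sample vial of amber glass with an aluminium crimp cap, standing upright on the bench. 23 mm diameter, 75 mm tall overall, cap 21 mm diameter and 8 mm high over a narrower neck; about 30 g. Origin at the centre of its underside, z points up along its axis.
- short_vial: Short sealed sample vial, same amber glass and cap as the tall one, standing upright. 23 mm diameter, 46 mm tall overall, glass body up to 34 mm, cap as on the tall one; about 22 g. Origin at the centre of its underside, z points up along its axis.
- union: Brass tube union (straight pipe fitting), lying on the bench: an 18 mm diameter round middle 36 mm long between two hexagonal nuts, each 24 mm across flats and 16 mm long; 68 mm long in all, about 110 g. Origin at its middle on its axis, 12 mm above the surface it lies on; x runs along its length.
- cap_nut: Stubby brass hexagonal cap nut standing on its flat end: hexagon 27 mm across flats and 24 mm high, with a 20 mm diameter round boss 6 mm high on top; about 90 g. Origin at the centre of its underside, z points up; local x is square to one pair of flats, the other pairs are 60 degrees to either side.
- cartridge: Gas filter cartridge lying on the bench: aluminium tube 28 mm in diameter and 62 mm long between two steel hexagonal collars, each 32 mm across flats and 14 mm long; a 5 mm brass stub at each end, 100 mm long in all, about 160 g. Origin at its middle on its axis, 16 mm above the surface it lies on; x runs along its length.
- rack: White plastic vial rack fixed to the bench, 52 mm (x) by 100 mm (y), 20 mm high, open on top, with two square bays side by side along its y. Each bay is 44 mm square inside, walls 4 mm; the bay centres lie at y = +24 mm and -24 mm, x = 0. Origin at the centre of its underside; the bay floor is at z = 4 mm.
- dish: Round shallow steel dish fixed to the bench, 150 mm in diameter at the rim and 22 mm high, wall 3 mm sloping slightly outwards, flat floor about 130 mm across inside. Origin at the centre of its underside; the floor is at z = 4 mm.
- tray: Grey plastic rectangular tray fixed to the bench, 150 mm (x) by 100 mm (y), 20 mm high, open on top, walls 4 mm. Origin at the centre of its underside; the floor is at z = 4 mm; x runs along its long side.
- beaker: Empty open glass beaker standing on the bench, 60 mm diameter at the rim and 70 mm high: not part of the job, leave it where it is. Origin at the centre of its underside.
- jar: Closed amber jar with a paper label and a white lid, 52 mm in diameter and 62 mm high: not part of the job, leave it where it is. Origin at the centre of its underside.
Mind the look-alikes: they are no part of the job. Several things look just like the rack: the one meant starts nearest to the robot's base.

How it is judged (in metres and radians):
At the end, for the whole second after the job is handed in: Each vial upright (0.15 rad) on the floor of its own bay, within 13 mm of its centre; union within 55 mm and nut within 58 mm of the dish centre, both on its floor; cartridge on the tray floor, within 30 mm along and 34 mm across of its centre and 0.4 rad of its length; all still and released ((((x of tall_vial in the frame of rack between -0.013 and 0.013 m and y of tall_vial in the frame of rack between 0.011 and 0.037 m and z of tall_vial in the frame of rack below 0.008 m and angle between tall_vial's own z axis and vertical below 0.15 rad) and (x of short_vial in the frame of rack between -0.013 and 0.013 m and y of short_vial in the frame of rack between -0.037 and -0.011 m and z of short_vial in the frame of rack below 0.008 m and angle between short_vial's own z axis and vertical below 0.15 rad)) or ((x of tall_vial in the frame of rack between -0.013 and 0.013 m and y of tall_vial in the frame of rack between -0.037 and -0.011 m and z of tall_vial in the frame of rack below 0.008 m and angle between tall_vial's own z axis and vertical below 0.15 rad) and (x of short_vial in the frame of rack between -0.013 and 0.013 m and y of short_vial in the frame of rack between 0.011 and 0.037 m and z of short_vial in the frame of rack below 0.008 m and angle between short_vial's own z axis and vertical below 0.15 rad))) and horizontal distance between union and dish below 0.055 m and z of union in the frame of dish below 0.025 m and horizontal distance between cap_nut and dish below 0.058 m and z of cap_nut in the frame of dish below 0.022 m and x of cartridge in the frame of tray between -0.03 and 0.03 m and y of cartridge in the frame of tray between -0.034 and 0.034 m and z of cartridge in the frame of tray below 0.026 m and angle between the x axis of cartridge and the x axis of tray, either way round below 0.4 rad and linear speed of each of tall_vial, short_vial, union, cap_nut, cartridge below 0.02 m/s and contact force between each of tall_vial, short_vial, union, cap_nut, cartridge and the fingers below 0.05 N); the robot touches nothing.
It fails at once if a vial is tipped more than about 40 degrees (angle between any of tall_vial, short_vial's own z axis and vertical above 0.7 rad).
It fails at once if a vial is dropped from more than about 25 mm (faster than 0.7 m/s while out of the fingers) ((linear speed of tall_vial above 0.7 m/s and contact force between tall_vial and the fingers below 0.02 N) or (linear speed of short_vial above 0.7 m/s and contact force between short_vial and the fingers below 0.02 N)).
It fails at once if the beaker or the jar is shifted by more than 30 mm (distance of any of beaker, jar from where it was at the start of the episode above 0.03 m).
It also fails if it takes over 118 s, if anything falls off the work surface, if the arm or the gripper's body presses on something with over 40 N, if the wrist force passes 120 N, or if a joint passes its speed limit or range.

### The arm

A 6-joint arm with a two-finger parallel gripper is mounted at the origin on the work surface. World frame = base frame: x ahead of the robot, y to its left, z up, the work surface at z = 0. Lengths are in mm, angles in rad, forces in N, time in s.
With the tool pointing down it reaches from about 300 to 825 mm from the base axis. Payload 5.4 kg.
Tool frame: the origin (TCP) lies on the front face of the gripper's body, between the roots of the fingers; the fingertips stand 88 mm ahead of it and the grasp point (between the pads) lies 69 mm ahead of it; z points along the fingers, y is the line along which they close (so a half turn about z gives the same grasp; the last joint's range is limited). The gripper opens to 92 mm and grips with 3 to 60 N. Pads are 20 mm wide; open, the fingers measure 128 mm over their backs; the gripper's body (75 mm by 189 mm) begins 69 mm behind the grasp point.
Start: joints at [-1.344, 0.158, 1.597, -0, 1.386, -0.21], TCP at [243.224, -521.007, 302.701] pointing down, gripper open.
Joint ranges: [-2.91, 2.91], [-0.94, 2.29], [0.18, 2.7], [-1.29, 4.43], [0.17, 2.64], [-3, 3]. Speed limits (rad/s): [2.57, 2.57, 3.14, 3.14, 3.14, 3.14].

### API

Orientations are given as a unit quaternion [x, y, z, w].
In Python, from station import bot gives the robot as it stands. Calls block until the motion is done:
- bot.reach(position, orientation): joint-space move of the TCP to a pose.
- bot.move_straight(position, rot=None, v=150): straight line of the TCP; rot=None keeps the orientation; v is the mean speed in mm/s.
- bot.move_j(angles): joint-space move.
- bot.gripper_to(opening, effort=None): finger opening in mm; effort is the grip in N (None keeps the last); returns when the fingers have stopped.
- bot.pause(seconds).
- bot.solve_ik(position, orientation): joint angles nearest the present ones, or None.
- bot.get_image(name): name is "scene" or "side" or "wrist"; returns the picture (420x560x3 uint8, red, green, blue); there is no depth.
- bot.camera_info(name): a dict with "fx", "fy", "cx", "cy" (pixels), "R" (3x3) and "t" (3): a world point X has camera coordinates R X + t. Camera axes: x right, y down, z forward; pixel columns grow to the right and rows downward; lengths in mm; the calibration is good to about 2 mm. A picture is of the moment at which its call begins: read the wrist's pose just before it. camera_info takes no time and is no camera call; for the wrist camera it gives the pose at the moment of the call.
A pose or a line that the arm cannot do raises bot.Unreachable and nothing moves.
- bot.sign_off(): hands the job in; it is judged then, once.
Readings, each from a call of its own:
- bot.current_t(): time.
- bot.current_joint_positions(): joint angles.
- bot.current_qvel(): joint speeds.
- bot.current_joint_efforts(): joint torques, N m.
- bot.current_ee_pos(): TCP position.
- bot.current_ee_rot(): TCP orientation.
- bot.current_ft_force(): force on the tool from outside, world axes, zero at the start.
- bot.current_ft_torque(): the same for the moment, N m.
- bot.current_grip_width(): finger opening in mm.
- bot.current_gripper_force(): force on a finger pad.
Only numpy, scipy, OpenCV 4.12 (cv2) and the standard library are available. Lean on these libraries where they do the work, as an engineer would, in place of code of your own. Each camera call takes 0.05 s, during which the arm holds its last target. There are 200 camera calls.

## Working session

There is one attempt and no reset: what is moved stays moved. The work goes in short steps, each a Python script; the robot and the scene stay as the last script left them, time stands still between calls to the robot, and variables do not carry over. Pictures are saved under pics/ and viewed, at most 14 in all, crops included, and the job is handed in when it is done.

```bash
ls; mkdir -p pics
python3 - <<'E'
from station import bot
import cv2
for n in ("scene","side"):
    im=bot.get_image(n); cv2.imwrite(f"pics/{n}0.png",im[:,:,::-1])
    c=bot.camera_info(n); print(n,c)
    print("pos",-c["R"].T@c["t"] if hasattr(c["R"],"T") else None)
print(bot.current_t(),bot.current_ee_rot())
E
```

```text
pics
scene {'fx': 525.0264245105643, 'fy': 525.0264245105643, 'cx': 273.94552791102467, 'cy': 216.61887438362828, 'R': array([[ 0.65874562,  0.75236483, -0.00117369],
       [ 0.4532246 , -0.3980726 , -0.79757486],
       [-0.60053449,  0.524867  , -0.60321883]]), 't': array([-350.81737233, -234.55407317, 1619.64018137])}
pos [1310.05486927 -679.52258797  789.51127351]
side {'fx': 390.4728150950985, 'fy': 390.4728150950985, 'cx': 286.78054817971866, 'cy': 208.5996343865882, 'R': array([[-0.92614949, -0.37641542, -0.02363394],
       [-0.19072121,  0.52147746, -0.83167702],
       [ 0.32538062, -0.76574976, -0.55475649]]), 't': array([522.08126287, 169.53771088, 857.60980209])}
pos [236.81012165 764.82383721 629.10405929]
0.1 [ 9.76242179e-01  2.16680644e-01 -1.45464734e-05 -8.40845682e-04]
```

View pics/scene0.png

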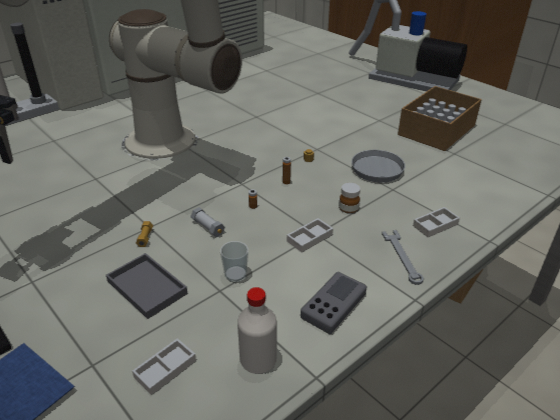

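View pics/side0.png

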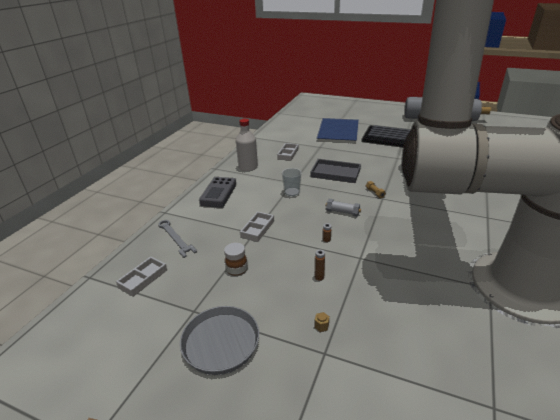

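Scene view: tall vial (287,172), short vial (253,200), nut (309,156), union (145,233), cartridge (208,222), dish (378,165), tray (147,284), beaker (235,262), jar (349,198). There are three rack look-alikes, at (310,235), (436,222) and (165,365). The side view shows the same things: racks at (258,227), (142,275) and (288,152). Next I'll triangulate all of them.

```bash
cat > h.py <<'E'
from station import bot
import numpy as np, cv2
def ray(c,uv):
    R=np.array(c["R"]);t=np.array(c["t"])
    d=R.T@np.array([(uv[0]-c["cx"])/c["fx"],(uv[1]-c["cy"])/c["fy"],1.]); return -R.T@t,d/np.linalg.norm(d)
def plane(c,uv,z):
    o,d=ray(c,uv); return o+d*(z-o[2])/d[2]
def tri(obs):
    A=np.zeros((3,3));b=np.zeros(3);L=[]
    for c,uv in obs:
        o,d=ray(c,uv);P=np.eye(3)-np.outer(d,d);A+=P;b+=P@o;L.append((o,P))
    X=np.linalg.solve(A,b); return X,max(np.linalg.norm(P@(X-o)) for o,P in L)
def quat(a): # tool down, closing axis (tool y) at angle a from world x
    a=(a+np.pi/2)/2-np.pi/2  # x axis dir = y axis dir + 90deg (z down flips)
    return [np.cos(a+np.pi/2),np.sin(a+np.pi/2),0,0]
E
python3 - <<'E'
from h import *
cs,cd=bot.camera_info("scene"),bot.camera_info("side")
P=dict(tallbase=((287,184),(320,277)),talltop=((287,159),(320,253)),shortbase=((253,207),(327,240)),shorttop=((253,192),(327,226)),
nut=((309,156),(322,322)),union=((145,233),(375,188)),cart=((208,222),(343,208)),rackA=((310,235),(258,227)),rackB=((436,222),(142,275)),rackC=((165,365),(288,152)),
dish=((378,165),(221,340)),tray=((147,284),(336,171)),beaker=((235,262),(291,183)),jar=((349,198),(236,259)))
for k,(a,b) in P.items():
    X,e=tri([(cs,a),(cd,b)]);print(k,X.round(),round(e,1),"r",round(np.hypot(*X[:2])))
from scipy.spatial.transform import Rotation as R
print(R.from_quat(bot.current_ee_rot()).as_matrix().round(2)); print(R.from_quat(quat(0.3)).as_matrix().round(2))
c=bot.camera_info("wrist");print(c,-c["R"].T@c["t"])
im=bot.get_image("scene")[205:265,265:465];cv2.imwrite("pics/crop.png",cv2.resize(im,None,fx=4,fy=4,interpolation=3)[:,:,::-1])
E
```

```text
tallbase [431. 133.  -2.] 3.2 r 451
talltop [429. 136.  74.] 0.8 r 450
shortbase [455.  -5.  -2.] 1.3 r 455
shorttop [455.  -3.  44.] 0.9 r 455
nut [382. 265.  12.] 1.6 r 465
union [ 387. -276.   16.] 1.1 r 476
cart [ 449. -139.   15.] 0.7 r 470
rackA [641.  17.   8.] 0.9 r 641
rackB [810. 280.  10.] 0.3 r 857
rackC [ 736. -438.    9.] 0.2 r 857
dish [548. 375.  13.] 1.5 r 664
tray [ 532. -356.    8.] 0.6 r 640
beaker [ 626. -191.   35.] 0.9 r 654
jar [620. 174.  30.] 0.1 r 644
[[ 0.91  0.42 -0.  ]
 [ 0.42 -0.91  0.  ]
 [ 0.   -0.   -1.  ]]
[[-0.3   0.96  0.  ]
 [ 0.96  0.3   0.  ]
 [ 0.    0.   -1.  ]]
{'fx': 343.36166012746907, 'fy': 343.36166012746907, 'cx': 284.1914704897091, 'cy': 212.44380000887537, 'R': array([[ 0.42270244, -0.90626794, -0.00102991],
       [-0.87004347, -0.40612415,  0.27944146],
       [-0.25366711, -0.11722452, -0.96016218]]), 't': array([-574.60422722,  -30.34515361,  392.16326954])} [ 315.96392845 -487.09813906  384.42824441]
```

View pics/crop.png

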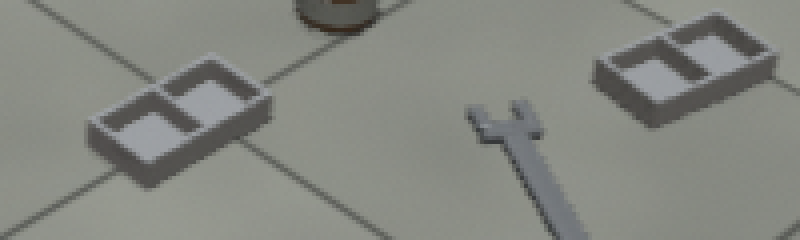

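The named candidates are A (310,235), B (436,222) and C (165,365). A is 641 mm from the base, B and C are both 857 mm. So A is the rack, and the crop confirms it has two bays and is the same kind as B. All heights match the text. Next: close wrist-camera views.

Run:
```python
from h import *
import pickle
D=[]
for i,p in enumerate([(450,-290,300),(500,-110,300),(500,60,300),(480,270,300)]):
    bot.reach(list(p),quat(-np.pi/2)); bot.pause(.2)
    c=bot.camera_info("wrist"); im=bot.get_image("wrist"); D.append((c,im))
    cv2.imwrite(f"pics/w{i}.png",im[:,:,::-1]); print(bot.current_t(),np.round(bot.current_joint_positions(),2))
pickle.dump(D,open("w.pkl","wb"))
a=[d[1] for d in D]
m=np.vstack([np.hstack(a[:2]),np.hstack(a[2:])]); cv2.imwrite("pics/m.png",cv2.resize(m,(800,600),interpolation=cv2.INTER_AREA)[:,:,::-1])
```

```text
1.5833 [-0.8   0.06  1.71 -0.    1.37  0.77]
2.6083 [-0.46 -0.    1.77 -0.    1.37  1.12]
3.575 [-0.12 -0.03  1.8  -0.    1.37  1.45]
4.675 [ 0.29  0.1   1.67 -0.    1.37  1.86]
```

View pics/m.png

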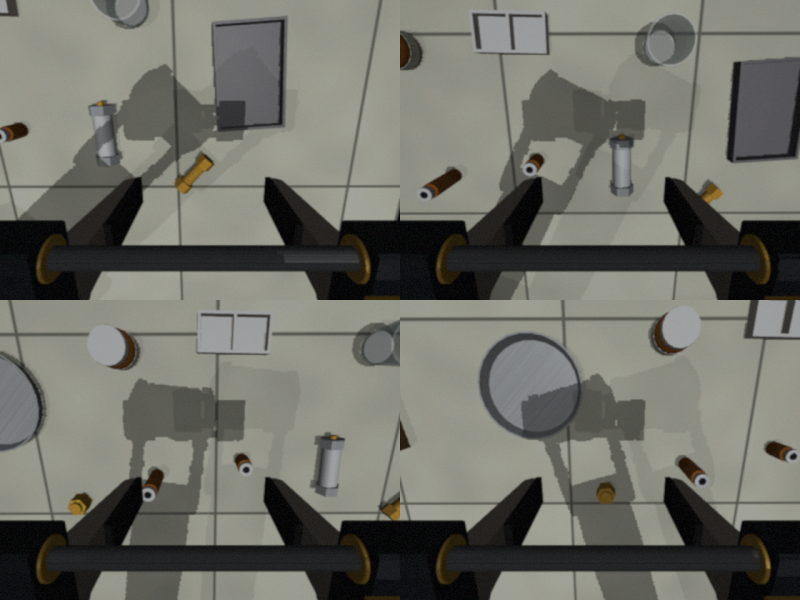

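The wrist mosaic shows every part: w0 has the union (273,242) and tray, w1 the cartridge (870/1.4 → 310,230) and short vial, w2 the rack and both vials, w3 the dish (185,118 → ×1.4) and nut. Next I'll segment and triangulate.

```bash
cat > seg.py <<'E'
from h import *
import pickle
D=pickle.load(open("w.pkl","rb"))
def mask(im,kind):
    h=cv2.cvtColor(im,cv2.COLOR_RGB2HSV); b=cv2.GaussianBlur(im,(3,3),0).astype(int)
    if kind=="brass": return cv2.inRange(h,(15,110,60),(32,255,255))
    if kind=="amber": return cv2.inRange(h,(0,110,30),(14,255,255))
    if kind=="white": return cv2.inRange(h,(0,0,175),(180,22,255))
    if kind=="blue": return ((b[...,2]-b[...,0]>=2)*255).astype(np.uint8)
def find(i,kind,roi):
    x0,y0,x1,y1=roi; m=mask(D[i][1],kind)[y0:y1,x0:x1]
    if kind!="white": m=cv2.morphologyEx(m,cv2.MORPH_CLOSE,np.ones((5,5)))
    cs,_=cv2.findContours(m,cv2.RETR_EXTERNAL,cv2.CHAIN_APPROX_NONE,offset=(x0,y0))
    return sorted(cs,key=cv2.contourArea)[-1] if cs else None
E
python3 - <<'E'
from seg import *
def roi(x0,y0,x1,y1,i): # mosaic->full
    ox,oy=(i%2)*400,(i//2)*300; return [int(v*1.4) for v in (x0-ox,y0-oy,x1-ox,y1-oy)]
J=[("union",0,"brass",(165,145,225,205)),("cart",0,"blue",(85,95,122,172)),("cart",1,"blue",(600,130,645,200)),("cart",2,"blue",(305,430,350,500)),
("tray",0,"blue",(200,10,295,140)),("tray",1,"blue",(720,50,800,170)),("rack",1,"blue",(465,5,555,60)),("rack",2,"blue",(190,308,275,358)),("rackw",1,"white",(465,5,555,60)),("rackw",2,"white",(190,308,275,358)),
("tall",1,"white",(415,165,450,205)),("tall",2,"white",(138,460,165,506)),("tall",3,"white",(675,450,715,490)),
("short",1,"white",(520,150,550,180)),("short",2,"white",(230,450,256,480)),("nut",2,"brass",(65,490,95,517)),("nut",3,"brass",(590,475,625,510)),("dish",3,"blue",(470,325,590,445)),("jar",2,"white",(85,320,140,375))]
vis=[d[1].copy() for d in D]
for n,i,k,r in J:
    c=find(i,k,roi(*r,i))
    if c is None: print(n,i,None);continue
    h=cv2.convexHull(c); (u,v),(w,hh),a=cv2.minAreaRect(h); print(n,i,k,(round(u,1),round(v,1)),(round(w),round(hh)),round(a),cv2.contourArea(h))
    cv2.polylines(vis[i],[h],True,(255,0,0),1)
m=np.vstack([np.hstack(vis[:2]),np.hstack(vis[2:])]); cv2.imwrite("pics/m2.png",cv2.resize(m,(800,600),interpolation=cv2.INTER_AREA)[:,:,::-1])
E
```

```text
union 0 brass (269.8, 243.3) (23, 60) 45 1295.0
cart 0 blue (145.9, 189.0) (86, 32) 83 2573.0
cart 1 blue (310.0, 233.5) (81, 30) 90 2320.0
cart 2 blue (461.4, 233.8) (31, 81) 6 2354.0
tray 0 blue (352.3, 103.3) (154, 103) 87 14830.5
tray 1 blue (509.5, 153.5) (145, 99) 90 13203.5
rack 1 blue (150.5, 44.2) (106, 58) 1 5856.0
rack 2 blue (328.6, 44.3) (104, 58) 1 5833.0
rackw 1 None
rackw 2 None
tall 1 None
tall 2 None
tall 3 None
short 1 None
short 2 None
nut 2 brass (107.6, 289.7) (25, 22) 53 455.0
nut 3 brass (287.5, 273.9) (25, 23) 5 447.5
dish 3 blue (181.9, 118.9) (153, 141) 61 16959.0
jar 2 None
```

View pics/m2.png

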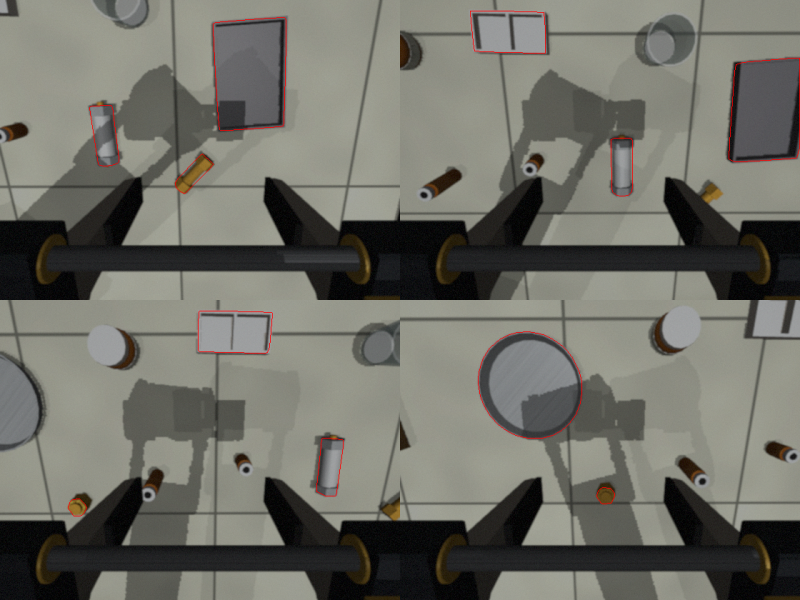

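The segmentation is good: hulls fit the union, cartridge, tray, rack, dish and nut. Next I'll turn it into positions, with the caps through the same mask.

Run:
```python
from seg import *
def roi(x0,y0,x1,y1,i):
    ox,oy=(i%2)*400,(i//2)*300; return [int(v*1.4) for v in (x0-ox,y0-oy,x1-ox,y1-oy)]
def rect(i,k,r): return cv2.minAreaRect(cv2.convexHull(find(i,k,roi(*r,i))))
def show(n,L,k):
    R=[(i,rect(i,k,r)) for i,r in L]
    X,e=tri([(D[i][0],q[0]) for i,q in R]); print(n,X.round(1),"err",round(e,1),[np.round(q[1]).tolist() for _,q in R]); return R
def axis(i,q,z):
    p=cv2.boxPoints(q); a=np.array(p); s=[np.linalg.norm(a[0]-a[1]),np.linalg.norm(a[1]-a[2])]
    e=((a[0]+a[3])/2,(a[1]+a[2])/2) if s[0]>s[1] else ((a[0]+a[1])/2,(a[2]+a[3])/2)
    P=[plane(D[i][0],x,z) for x in e]; d=P[1]-P[0]; return (sum(P)/2).round(1)[:2],np.linalg.norm(d).round(1),round(float(np.arctan2(d[1],d[0])),3)
cart=show("cart",[(0,(85,95,122,172)),(1,(600,130,645,200)),(2,(305,430,350,500))],"blue")
for i,q in cart: print("  ax",axis(i,q,16))
u=rect(0,"brass",(165,145,225,205)); print("union",axis(0,u,12))
tray=show("tray",[(0,(200,10,295,140)),(1,(720,50,800,170))],"blue")
for i,q in tray: print("  ax",axis(i,q,10))
show("tallcap",[(1,(415,165,450,205)),(2,(138,460,165,506)),(3,(675,450,715,490))],"blue")
show("shortcap",[(1,(520,150,550,180)),(2,(230,450,256,480))],"blue")
show("nut",[(2,(65,490,95,517)),(3,(590,475,625,510))],"brass")
rk=[(1,(465,5,555,60)),(2,(190,308,275,358))]; show("rack",rk,"blue")
for i,r in rk:
    h=cv2.convexHull(find(i,"blue",roi(*r,i))); p=cv2.approxPolyDP(h,8,True)[:,0]
    p=p[np.argsort(p[:,1])]; print(p.tolist()); far=p[:2];near=p[2:]
    P=[plane(D[i][0],x,20) for x in far]+[plane(D[i][0],x,0) for x in near]; P=np.array(P)[:,:2]
    for a in (P[:2],P[2:]):
        d=a[1]-a[0]; print("   edge",a.mean(0).round(1),np.linalg.norm(d).round(1),np.arctan2(d[0],-d[1]).round(3))
    print("   centre",P.mean(0).round(1))
c=find(3,"blue",roi(470,325,590,445,3)); (x,y),ax,_=cv2.fitEllipse(c); P=plane(D[3][0],(x,y),20); print("dish z20",P.round(1), ax, "z from scene:",tri([(D[3][0],(x,y)),(bot.camera_info("scene"),(378,166))]))
```

```text
cart [ 449.5 -140.7   18.3] err 1.0 [[86.0, 32.0], [81.0, 30.0], [31.0, 81.0]]
  ax (array([ 448.3, -140.2]), np.float64(94.9), -3.132)
  ax (array([ 446.7, -140.6]), np.float64(97.4), -3.123)
  ax (array([ 446.3, -142.2]), np.float64(97.0), 0.041)
union (array([ 384.4, -273.6]), np.float64(72.3), -0.76)
tray [ 537.3 -363.4   -3.1] err 1.9 [[154.0, 103.0], [145.0, 99.0]]
  ax (array([ 534.2, -362. ]), np.float64(153.2), -3.038)
  ax (array([ 532.5, -355. ]), np.float64(158.0), -2.963)
tallcap [430.6 135.5  73.8] err 1.8 [[17.0, 20.0], [33.0, 23.0], [17.0, 19.0]]
shortcap [455.6  -4.   44.8] err 0.2 [[16.0, 17.0], [15.0, 16.0]]
nut [382.3 265.   22.5] err 0.1 [[25.0, 22.0], [25.0, 23.0]]
rack [642.9  15.7  23.1] err 0.0 [[106.0, 58.0], [104.0, 58.0]]
[[98, 15], [201, 17], [104, 71], [203, 74]]
   edge [667.7  15. ] 96.9 -0.02
   edge [620.2  23.6] 102.4 -0.031
   centre [644.   19.3]
[[278, 16], [381, 18], [279, 72], [374, 73]]
   edge [666.9  15.2] 97.3 -0.02
   edge [620.2  14.2] 98.6 -0.012
   centre [643.6  14.7]
dish z20 [554.9 372.8  20. ] (139.97474670410156, 152.56593322753906) z from scene: (array([553.2951692 , 373.41282157,  12.58624206]), np.float64(2.075594884902398))
```

Measurements agree with the scene/side fixes and the known sizes. Rack centre ≈ (643.5, 15.5) with yaw −0.02. I'll start with the tall vial.

```bash
cat >> h.py <<'E'
def q_for(p,a):
    best=None
    for k in (-1,0,1):
        q=quat(a+k*np.pi); j=bot.solve_ik(list(p),q)
        if j is not None and (best is None or abs(j[5])<best[0]): best=(abs(j[5]),q)
    return best[1]
def at(x,y,g): return [x,y,g+69]      # g = grasp point height
def pick(x,y,a,g,opening,effort,v=150):
    bot.gripper_to(opening); bot.reach(at(x,y,150),q_for(at(x,y,150),a))
    bot.move_straight(at(x,y,g),v=v); bot.gripper_to(0,effort); bot.pause(.2)
    print("held",bot.current_grip_width(),bot.current_gripper_force(),"t",bot.current_t())
    bot.move_straight(at(x,y,160),v=v)
def place(x,y,a,g,opening,v=60,hi=160):
    bot.reach(at(x,y,hi),q_for(at(x,y,hi),a)); print("carry",bot.current_grip_width())
    bot.move_straight(at(x,y,g+30),v=150); bot.move_straight(at(x,y,g),v=v); bot.pause(.2)
    print("down F",np.round(bot.current_ft_force(),1)); bot.gripper_to(opening); bot.pause(.2)
    bot.move_straight(at(x,y,g+30),v=60); bot.move_straight(at(x,y,hi),v=150); print("t",bot.current_t())
def shot(n):
    c=bot.camera_info("wrist"); im=bot.get_image("wrist"); cv2.imwrite(f"pics/{n}.png",im[:,:,::-1]); return c,im
E
python3 - <<'E'
from h import *
th=-0.02
pick(430.5,135,th,48,50,12)
bx,by=643.5-np.sin(th)*24,15.5+24*np.cos(th)
place(bx,by,th,53,36)
shot("r1"); print(bot.current_ee_pos())
im=bot.get_image("scene")[190:260,265:405]; cv2.imwrite("pics/r1s.png",cv2.resize(im,None,fx=4,fy=4,interpolation=3)[:,:,::-1])
E
```

```text
held 22.657634974021136 11.999670714139938 t 8.5833
carry 22.717525771716527
down F [0.1 0.6 0.1]
t 13.85
[643.16421153  39.59363757 227.26804313]
```

View pics/r1s.png

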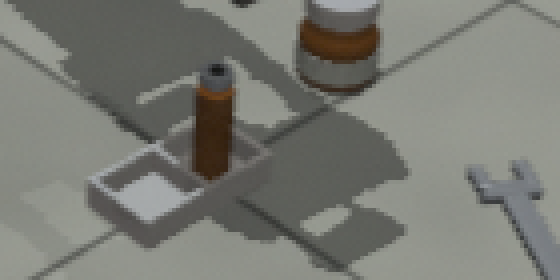

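The tall vial stands upright in the far bay (crop 213,120), with walls clear on both sides. Short vial next.

Run:
```python
from h import *
th=-0.02
pick(455.5,-4,th,39,50,12)
bx,by=643.5+np.sin(th)*24,15.5-24*np.cos(th)
place(bx,by,th,44,34)
# look back at rack from the robot side + approach nut close-up
bot.reach([600,15,280],q_for([600,15,280],-np.pi/2)); bot.pause(.2); import pickle; pickle.dump(shot("r2"),open("r2.pkl","wb"))
bot.gripper_to(60); bot.reach([355,265,220],q_for([355,265,220],-np.pi/2)); bot.pause(.2); pickle.dump(shot("nut"),open("nut.pkl","wb")); print(bot.current_t())
a=cv2.imread("pics/r2.png");b=cv2.imread("pics/nut.png"); m=np.hstack([a,b]);cv2.imwrite("pics/rn.png",cv2.resize(m,(800,300),interpolation=cv2.INTER_AREA))
```

```text
held 22.467870484522468 12.002878189086914 t 16.7667
carry 22.27483333076791
down F [ 0.1 -0.2  0.1]
t 22.025
26.7
```

View pics/rn.png

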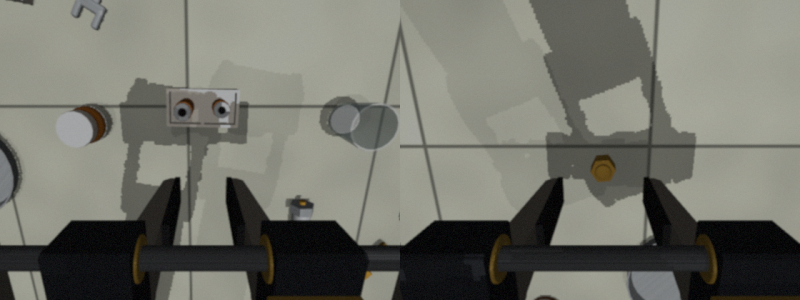

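r2 shows both vials upright in their bays, at mosaic (184,108) and (221,108). The nut is at (602,168) with vertices up and down, so its flats face image left and right. Next I'll measure both numerically.

Run:
```python
import seg; from seg import *
for n in ("r2","nut"): seg.D.append(pickle.load(open(n+".pkl","rb")))
h=cv2.convexHull(find(5,"brass",(240,190,330,275)))[:,0].astype(float)
P=np.array([plane(D[5][0],p,18)[:2] for p in h])
(c,s,a)=cv2.minAreaRect(P.astype(np.float32)); print("nut",c,s,a)
w=[(np.ptp(P@[np.cos(t),np.sin(t)]).round(1),round(np.degrees(t))) for t in np.radians(range(0,180,10))]; print(w)
im=D[4][1]
for n,r,z in (("tall",(240,135,275,172),79),("short",(294,135,325,170),50)):
    g=im[r[1]:r[3],r[0]:r[2]].max(2); m=(g<60).astype(np.uint8); k,l,st,ce=cv2.connectedComponentsWithStats(m)
    for j in range(1,k):
        if st[j,4]>12: uv=ce[j]+r[:2]; print(n,uv.round(1),st[j,4],plane(D[4][0],uv,z).round(1))
hh=find(4,"blue",(225,115,345,185)); print(cv2.approxPolyDP(cv2.convexHull(hh),6,True)[:,0].tolist())
p=cv2.approxPolyDP(cv2.convexHull(hh),6,True)[:,0]; 
for x in p: print(x,plane(D[4][0],x,20).round(1)[:2],plane(D[4][0],x,0).round(1)[:2])
cv2.imwrite("pics/rz.png",cv2.resize(im[105:195,210:360],None,fx=4,fy=4,interpolation=cv2.INTER_CUBIC)[:,:,::-1])
```

```text
nut (384.9399719238281, 264.70654296875) (30.061418533325195, 28.24610137939453) 89.96287536621094
[(np.float64(28.2), 0), (np.float64(28.9), 10), (np.float64(30.5), 20), (np.float64(31.3), 30), (np.float64(31.4), 40), (np.float64(30.6), 50), (np.float64(29.1), 60), (np.float64(28.6), 70), (np.float64(29.7), 80), (np.float64(30.1), 90), (np.float64(30.4), 100), (np.float64(29.8), 110), (np.float64(28.5), 120), (np.float64(28.6), 130), (np.float64(30.2), 140), (np.float64(31.1), 150), (np.float64(31.1), 160), (np.float64(30.1), 170)]
tall [263.9 142.8] 86 [656.5  31.5  79. ]
tall [254.6 157. ] 103 [645.   39.3  79. ]
short [302.3 141.6] 22 [655.1  -1.2  50. ]
short [310.  154.4] 77 [643.8  -8.3  50. ]
[[333, 127], [318, 169], [308, 169], [297, 126]]
[333 127] [666.6 -32.3] [665.8 -35. ]
[318 169] [625.8 -18.9] [622.6 -20.9]
[308 169] [625.8  -8.8] [622.6 -10.3]
[297 126] [667.6   2.6] [666.8   1.9]
```

View pics/rz.png

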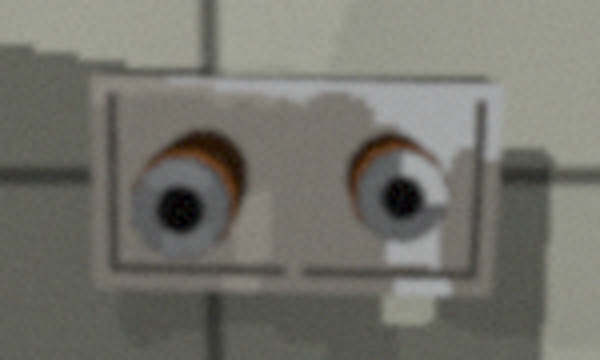

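The vials sit centred: cap centres at (645,39) and (644,−8) against bays at y = 39.5 and −8.5, x ≈ 643.5. The nut's flats are at about 4°, 64° and 124°. Next come the union, the nut and the cartridge.

Run:
```python
from h import *
pick(385,-274,-0.76+np.pi/2,22,50,30)
place(554-22,373,0,27,34)
shot("u")
pick(383.5,265,np.radians(124),22,50,30)
place(554+26,373,np.pi/2,27,38)
bot.reach([500,373,260],q_for([500,373,260],-np.pi/2)); bot.pause(.2); shot("d1"); print(bot.current_t())
im=bot.get_image("side")
cv2.imwrite("pics/dd.png",cv2.resize(np.hstack([cv2.imread("pics/d1.png"),im[:,:,::-1]]),(800,300),interpolation=cv2.INTER_AREA))
```

```text
held 17.141717620640485 29.985240697860718 t 31.125
carry 17.208275800719765
down F [ 0.7  0.7 -1.5]
t 38.3583
held 26.346755081718808 30.001084511750378 t 41.3833
carry 26.780452120916234
down F [-0.1  0.9 -0.8]
t 48.325
49.0083
```

View pics/dd.png

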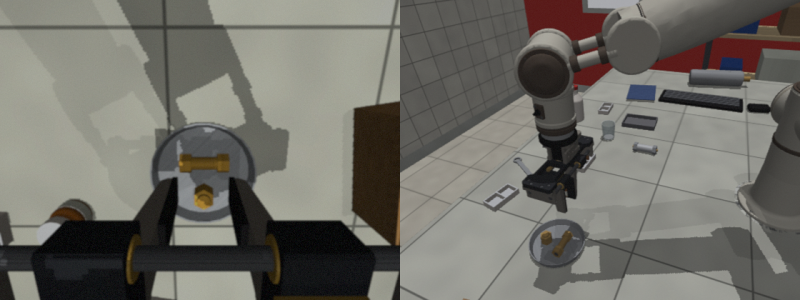

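Both brass parts lie side by side on the dish floor (union at 205,163, nut at 204,195), well inside the rim. Now the cartridge.

Run:
```python
from h import *
pick(447.5,-141,0.02+np.pi/2,22,60,30)
place(533,-358,0.12+np.pi/2,27,44)
bot.reach([480,-358,260],q_for([480,-358,260],-np.pi/2)); bot.pause(.2); shot("t1")
bot.reach([300,-200,380],q_for([300,-200,380],-np.pi/2)); bot.pause(.3); print(bot.current_t())
im=bot.get_image("scene")
cv2.imwrite("pics/fin.png",cv2.resize(np.hstack([cv2.imread("pics/t1.png"),im[:,:,::-1]]),(800,300),interpolation=cv2.INTER_AREA))
```

```text
held 27.09679458946705 29.999340176582336 t 53.2333
carry 26.948962269695127
down F [-0.1  0.4 -0.9]
t 59.0333
60.9833
```

View pics/fin.png

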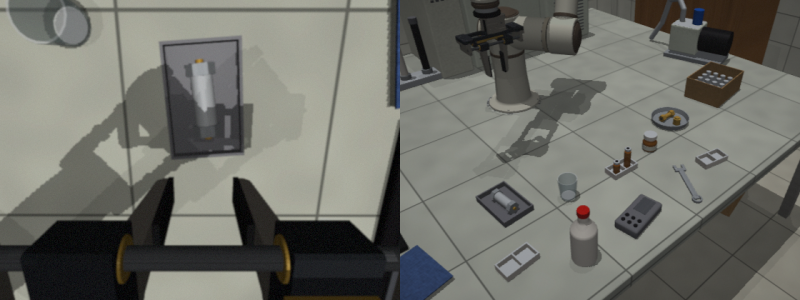

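The cartridge lies lengthwise in the middle of the tray (203,98), the vials stand in the rack, the brass parts are in the dish, and the beaker and jar have not moved. Handing in.

```bash
python3 -c "
from station import bot
print(bot.sign_off())"
```

```text
the job is handed in; nothing more can be done
None
```

The job is handed in at about 61 s of the 118 s allowed: vials upright in the rack, union and cap nut in the dish, cartridge lengthwise in the tray, everything released; the last pictures look right, but no verdict came back.

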